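Close up the buffet crocks with their stacked lids

TASK

The serving cart is being closed for the night: take the stack of four wooden lids apart and put each lid on the crock of its own size, knob up, sitting flat with its step down inside the mouth. Lower the lids onto the crocks and never let one drop. The crocks, the steel flask and the plates stay standing where they are.

Things in the scene. Friction and masses are not known exactly. Their poses are not given: they have to be found in the camera images.
- lid_small: Turned wooden lid, small of four, top of the stack. Pale disc 82 mm across, 10 thick; below it a dark tapered step 8 mm deep (48 mm across at its underside, 56 at the disc) that goes into the crock's mouth; above it a pale upright cylindrical knob 40 across, 20 high. Round. Origin: centre of the step's underside; z up: disc 8 to 18 mm, knob 18 to 38. Rests on the flat knob of the lid below.
- lid_medium: Turned wooden lid, medium of four, second from the top. Pale disc 102 mm across, 10 thick; below it a dark tapered step 8 mm deep (68 mm across at its underside, 76 at the disc) that goes into the crock's mouth; above it a pale upright cylindrical knob 40 across, 20 high. Round. Origin: centre of the step's underside; z up: disc 8 to 18 mm, knob 18 to 38. Rests on the flat knob of the lid below.
- lid_large: Turned wooden lid, large of four, third from the top. Pale disc 124 mm across, 10 thick; below it a dark tapered step 8 mm deep (90 mm across at its underside, 98 at the disc) that goes into the crock's mouth; above it a pale upright cylindrical knob 40 across, 20 high. Round. Origin: centre of the step's underside; z up: disc 8 to 18 mm, knob 18 to 38. Rests on the flat knob of the lid below.
- lid_largest: Turned wooden lid, largest of four, bottom of the stack. Pale disc 148 mm across, 10 thick; below it a dark tapered step 8 mm deep (114 mm across at its underside, 122 at the disc) that goes into the crock's mouth; above it a pale upright cylindrical knob 40 across, 20 high. Round. Origin: centre of the step's underside; z up: disc 8 to 18 mm, knob 18 to 38. Lies on a fixed 8 mm cork trivet.
- crock_small: Empty open white stoneware crock, small of four, straight-sided, bare clay foot: 78 mm across, 76 high, walls 6, mouth 66 across; loose, 0.35 kg. Origin: centre of its underside, z up. Takes the small lid, whose origin when seated is 68 mm above this one, disc flat on the rim. Crocks and stack stand in any order.
- crock_medium: Empty open white stoneware crock, medium of four, straight-sided, bare clay foot: 98 mm across, 90 high, walls 6, mouth 86 across; loose, 0.55 kg. Origin: centre of its underside, z up. Takes the medium lid, whose origin when seated is 82 mm above this one, disc flat on the rim. Crocks and stack stand in any order.
- crock_large: Empty open white stoneware crock, large of four, straight-sided, bare clay foot: 120 mm across, 105 high, walls 6, mouth 108 across; loose, 0.85 kg. Origin: centre of its underside, z up. Takes the large lid, whose origin when seated is 97 mm above this one, disc flat on the rim. Crocks and stack stand in any order.
- crock_largest: Empty open white stoneware crock, largest of four, straight-sided, bare clay foot: 144 mm across, 120 high, walls 6, mouth 132 across; loose, 1.25 kg. Origin: centre of its underside, z up. Takes the largest lid, whose origin when seated is 112 mm above this one, disc flat on the rim. Crocks and stack stand in any order.
- flask: Bystander: steel vacuum flask with black cap and handle, 90 mm across, 248 mm high, standing loose at the right (-y) side. Origin: centre of its underside.
- plates: Bystander: stack of six white plates, 180 mm across, 54 mm high (one loose body), at the left (+y) side. Origin: centre of its underside.

How it is judged:
At the end, for the whole second after the job is handed in: Each lid sits on the crock of its own size: centres within 10 mm horizontally, lid origin within +3/-4 mm of its seated height, tilted less than 0.05 rad (3 degrees), lids and crocks at rest, everything released (horizontal distance between lid_small and crock_small below 0.01 m and z of lid_small in the frame of crock_small between 0.064 and 0.071 m and angle between each of lid_small, lid_medium, lid_large, lid_largest's own z axis and vertical below 0.05 rad and linear speed of each of lid_small, crock_small, lid_medium, crock_medium, lid_large, crock_large, lid_largest, crock_largest below 0.02 m/s and horizontal distance between lid_medium and crock_medium below 0.01 m and z of lid_medium in the frame of crock_medium between 0.078 and 0.085 m and horizontal distance between lid_large and crock_large below 0.01 m and z of lid_large in the frame of crock_large between 0.093 and 0.1 m and horizontal distance between lid_largest and crock_largest below 0.01 m and z of lid_largest in the frame of crock_largest between 0.108 and 0.115 m); the robot touches nothing.
It fails at once if a lid is dropped (faster than 0.6 m/s while the fingers do not touch it, a fall of some 20 mm) ((linear speed of lid_small above 0.6 m/s and contact force between the fingers and lid_small below 0.05 N) or (linear speed of lid_medium above 0.6 m/s and contact force between the fingers and lid_medium below 0.05 N) or (linear speed of lid_large above 0.6 m/s and contact force between the fingers and lid_large below 0.05 N) or (linear speed of lid_largest above 0.6 m/s and contact force between the fingers and lid_largest below 0.05 N)).
It fails at once if a crock is shoved more than 30 mm or tipped more than 0.3 rad (distance of any of crock_small, crock_medium, crock_large, crock_largest from where it was at the start of the episode above 0.03 m or angle between any of crock_small, crock_medium, crock_large, crock_largest's own z axis and vertical above 0.3 rad).
It fails at once if the flask or the plates are shoved more than 30 mm or tipped more than 0.3 rad (distance of any of flask, plates from where it was at the start of the episode above 0.03 m or angle between any of flask, plates's own z axis and vertical above 0.3 rad).
It also fails if it takes over 122 s, if anything falls off the work surface, if the arm or the gripper's body presses on something with over 40 N, if the wrist force passes 120 N, or if a joint passes its speed limit or range.

ROBOT

A 6-joint arm with a two-finger parallel gripper is mounted at the origin on the work surface. World frame = base frame: x ahead of the robot, y to its left, z up, the work surface at z = 0. Lengths are in m, angles in rad, forces in N, time in s.
With the tool pointing down it reaches from about 0.25 to 0.8 m from the base axis. Payload 3.9 kg.
Tool frame: the origin (TCP) lies at the very end of the fingers, on their centre line; the grasp point (between the pads) lies 19 mm behind it (manip.pinch_z is the distance from the TCP to the grasp point, in m); z points along the fingers, y is the line along which they close (so a half turn about z gives the same grasp; the last joint's range is limited). The gripper opens to 85 mm and grips with 20 to 120 N. Pads are 22 mm wide; open, the fingers measure 114 mm over their backs; the gripper's body (76 mm by 85 mm) begins 54 mm behind the grasp point. The pads swing forward as they close: fully open they stand 13 mm farther back than shut.
Start: joints at [-1.337, 0.26, -0.138, 1.173, 0, 1.571], TCP at [0.122, -0.511, 0.231] pointing down, gripper open.
Joint ranges: [-2.78, 2.78], [-0.83, 1.72], [-1.28, 1.37], [-1.9, 2.12], [-1.57, 1.48], [-3.14, 3.14]. Speed limits (rad/s): [2.57, 2.57, 3.14, 3.14, 3.14, 3.14].

INTERFACE

Orientations are given as a 3x3 rotation matrix whose columns are the frame's x, y, z axes.
In Python, from cell import manip, eyes, workorder gives the robot as it stands. The module is installed in compiled form; this text tells all that it offers.
- The arm moves only by the shell command python3 -m handwheel 'ROWS' [FORCE]. ROWS is a JSON object of lists of equal length, an entry for each row: "dr": the turn, a rotation vector about the tool's x, y, z in units of 8 degrees (1.0 is 8 degrees), a list of three; "travel": the shift along the tool's x, y, z in units of 60 mm (1.0 is 60 mm), a list of three; "fingers": the finger opening in mm, from 0 to 85.4. In form: {"dr": [[ax, ay, az], ...], "travel": [[tx, ty, tz], ...], "fingers": [fingers, ...]}. A call has 1 to 12 rows; each row shifts and turns the commanded pose from where the row before left it, along the tool's axes as they then stand; what a row does not reach is not made up. A row lasts 1/8 s, in which the tool goes at most 62.5 mm and 10.7 degrees, less where a joint would pass 70% of its speed; a pose out of reach is approached as far as the arm can. A call is refused whole if a number of a shift passes 1 or a number of a turn 1, either way. A call with a gripper value outside its range is refused whole. The fingers move at their own pace and stop on an object; FORCE is the grip in N (left out, the last holds). Time passes only in rows, so rows that do not move let the fingers close. It gives the time, the measured TCP pose, the force, the opening and the grip force at its end, in the units of the state.
- manip.get_obs(): the state, without advancing time (a new reading comes with each control period).
- eyes.capture(name): name is "side" or "top" or "wrist"; returns (picture, depth): 384x512x3 uint8, red, green, blue; 384x512 float32, m along the optical axis (not along the pixel's ray), 0 where there is no reading.
- eyes.camera_model(name): a dict with "intrinsics" (3x3 intrinsics, pixels), "world_from_camera" (4x4, takes a point from camera to world coordinates); the wrist camera has in their place "T_tool_cam" (4x4, takes a point from camera to tool coordinates, whose origin is the TCP and whose axes are the flange's). Camera axes: x right, y down, z forward; pixel columns grow to the right and rows downward; lengths in m; the calibration is good to about 2 mm. A picture is of the moment at which its call begins: read the wrist's pose just before it. camera_model takes no time and is no camera call.
- workorder.job_done(): hands the job in; it is judged then, once.
The state is a dict: "clock": time; "joint_positions": joint angles; "qvel": joint speeds; "effort": joint torques, N m; "position": TCP position; "tool_rot": TCP orientation; "wrist_force": force on the tool from outside, world axes, zero at the start; "torque": the same for the moment, N m; "finger_gap": opening from 0.0 (shut) to 1.0 (fully open); "grasp_force": force on a finger pad.
Only numpy, scipy, OpenCV 4.12 (cv2) and the standard library are available. Lean on these libraries where they do the work, as an engineer would, in place of code of your own. Each camera call takes 0.05 s, during which the arm holds its last target. There are 200 camera calls.

## Working session

There is one attempt and no reset: what is moved stays moved. The work goes in short steps, Python scripts to look and compute and a shell command to move; the robot and the scene stay as the last step left them, time stands still between calls to the robot, and variables do not carry over. Pictures are saved under pics/ and viewed, at most 14 in all, crops included, and the job is handed in when it is done.

```bash
mkdir -p pics; ls
python3 - <<'E'
from cell import manip, eyes
import cv2,numpy as np
o=manip.get_obs(); print(o['clock'],o['position'],np.round(o['tool_rot'],3).tolist(),o['finger_gap'])
ims=[]
for n in('top','side'):
    p,d=eyes.capture(n); m=eyes.camera_model(n)
    np.savez('cam_%s.npz'%n,p=p,d=d,K=m['intrinsics'],T=m['world_from_camera'])
    print(n,np.round(m['intrinsics'],1).tolist(),np.round(m['world_from_camera'],3).tolist()); cv2.imwrite('pics/%s0.png'%n,p[:,:,::-1])
print(eyes.camera_model('wrist')); print(manip.pinch_z)
E
```

```text
pics
0.0 [ 0.12143994 -0.51003263  0.23043322] [[0.973, 0.232, -0.001], [0.232, -0.973, 0.002], [-0.0, -0.002, -1.0]] 1.000656272466906
top [[498.1, 0.0, 254.3], [0.0, 498.1, 201.7], [0.0, 0.0, 1.0]] [[-0.014, -0.986, 0.165, 0.263], [-1.0, 0.012, -0.011, 0.022], [0.009, -0.165, -0.986, 1.804], [0.0, 0.0, 0.0, 1.0]]
side [[393.2, 0.0, 257.4], [0.0, 393.2, 189.0], [0.0, 0.0, 1.0]] [[-0.957, -0.189, 0.221, 0.326], [-0.29, 0.571, -0.768, 0.796], [0.019, -0.799, -0.601, 0.706], [0.0, 0.0, 0.0, 1.0]]
{'intrinsics': array([[286.83368037,   0.        , 254.99374895],
       [  0.        , 286.83368037, 191.23455249],
       [  0.        ,   0.        ,   1.        ]]), 'T_tool_cam': array([[ 1.21207701e-03, -9.49741878e-01, -3.13031781e-01,
         8.11366205e-02],
       [ 9.99998486e-01,  7.60363929e-04,  1.56509893e-03,
        -2.24560717e-05],
       [-1.24842192e-03, -3.13033204e-01,  9.49741362e-01,
        -1.42686269e-01],
       [ 0.00000000e+00,  0.00000000e+00,  0.00000000e+00,
         1.00000000e+00]])}
0.0187
```

View pics/top0.png

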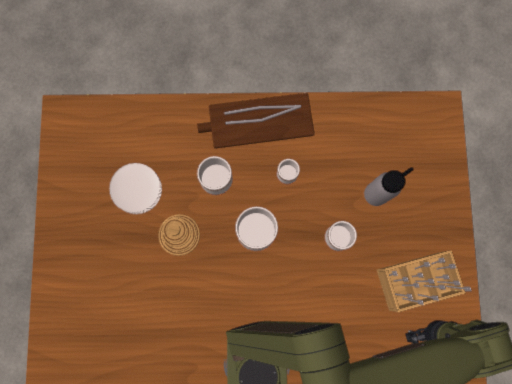

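View pics/side0.png

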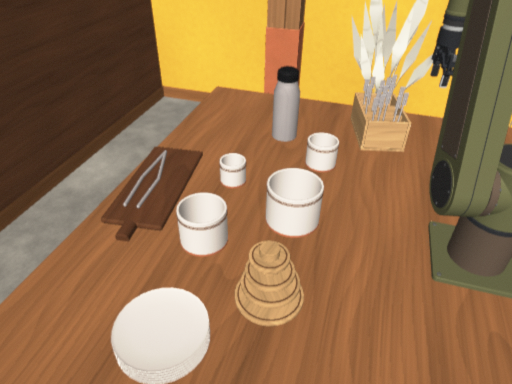

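The top view shows the large crock at (214,175), small at (288,171), largest at (257,228) and medium at (341,236). The stack is at (179,234), flask at (388,185), plates at (135,188) and the knife box at (425,282). The side view agrees.

```bash
cat > h.py <<'E'
import numpy as np
from scipy.optimize import least_squares
def cloud(d,K,T):
    v,u=np.nonzero(d>0); z=d[v,u]
    return np.c_[(u-K[0,2])*z/K[0,0],(v-K[1,2])*z/K[1,1],z]@T[:3,:3].T+T[:3,3],u,v
def pix2z(u,v,z,K,T):
    r=T[:3,:3]@np.linalg.inv(K)@[u,v,1]; return T[:3,3]+r*(z-T[2,3])/r[2]
def annulus(P,c,ri,ro,z,tol=.006):
    """centre of the best annulus/disc (ri..ro) among points at height z"""
    Q=P[(abs(P[:,2]-z)<tol)&(np.hypot(*(P[:,:2]-c[:2]).T)<ro+.03)]
    f=lambda s:(lambda r:np.maximum(r-ro,0)+np.maximum(ri-r,0))(np.hypot(Q[:,0]-s[0],Q[:,1]-s[1]))
    s=least_squares(f,Q[:,:2].mean(0),loss='soft_l1',f_scale=.002)
    return s.x,len(Q),np.median(Q[:,2]),f(s.x).mean()
CR={'small':(.039,.076),'medium':(.049,.09),'large':(.060,.105),'largest':(.072,.120)}
E
python3 - <<'E'
from h import *
px={'small':(288,171),'medium':(341,236),'large':(214,175),'largest':(257,228)}
for n in('top','side'):
    f=np.load('cam_%s.npz'%n); P,u,v=cloud(f['d'],f['K'],f['T'])
    if n=='top': K,T=f['K'],f['T']
    tb=P[(abs(P[:,2])<.02)]; print(n,'table z',np.median(tb[:,2]), np.percentile(tb[:,2],[10,90]))
    for k,(r,h) in CR.items():
        c=pix2z(*px[k],h,K,T); s,N,z,e=annulus(P,c,r-.006,r,h); print(k,np.round(s,4),N,round(float(z),4),round(e,5))
    c=pix2z(175,234,.1,K,T)
    for k,ro,zt in(('small',.041,.026+90/1e3),('medium',.051,.026+.06),('large',.062,.026+.03),('largest',.074,.026),):
        pass
    S=P[(np.hypot(*(P[:,:2]-c[:2]).T)<.1)&(P[:,2]>.01)]; print(np.histogram(S[:,2],np.arange(.01,.18,.006)))
    for nm,(a,b) in dict(fl=((391,182),.248),pl=((135,188),.054)).items():
        print(nm,pix2z(*a,b,K,T))
E
```

```text
top table z 0.0005306081757485703 [-0.00551111  0.00741131]
small [ 0.6689 -0.1209] 89 0.0757 4e-05
medium [ 0.4308 -0.2997] 132 0.0893 6e-05
large [0.6525 0.1414] 167 0.1038 7e-05
largest [ 0.4572 -0.0034] 205 0.1202 3e-05
(array([ 18,  59, 173, 109,  10,   0,   0,  23, 113, 121,  26,   1,   0,
         2,  53, 127,  41,   4,   0,   0,  49, 174, 111,  28,  54,  43,
         7,   0]), array([0.01 , 0.016, 0.022, 0.028, 0.034, 0.04 , 0.046, 0.052, 0.058,
       0.064, 0.07 , 0.076, 0.082, 0.088, 0.094, 0.1  , 0.106, 0.112,
       0.118, 0.124, 0.13 , 0.136, 0.142, 0.148, 0.154, 0.16 , 0.166,
       0.172, 0.178]))
fl [ 0.58165165 -0.43381225  0.248     ]
pl [0.61061456 0.42748021 0.054     ]
side table z 0.0017819169911241217 [-6.82854983e-05  4.75850834e-03]
small [ 0.6685 -0.1222] 174 0.0763 9e-05
medium [ 0.4316 -0.3013] 210 0.0902 0.00024
large [0.6527 0.1401] 444 0.1053 8e-05
largest [ 0.458  -0.0045] 472 0.12 7e-05
(array([  0,  60, 773, 492,   0,   0,   0,  24, 162, 837,   0,   0,   0,
         4,  79, 812,  27,   0,   0,   0,  50, 452, 273,  40,  63, 222,
         0,   0]), array([0.01 , 0.016, 0.022, 0.028, 0.034, 0.04 , 0.046, 0.052, 0.058,
       0.064, 0.07 , 0.076, 0.082, 0.088, 0.094, 0.1  , 0.106, 0.112,
       0.118, 0.124, 0.13 , 0.136, 0.142, 0.148, 0.154, 0.16 , 0.166,
       0.172, 0.178]))
fl [ 0.58165165 -0.43381225  0.248     ]
pl [0.61061456 0.42748021 0.054     ]
```

Run:
```python
from h import *
import cv2
for n in('top','side'):
    f=np.load('cam_%s.npz'%n); P,u,v=cloud(f['d'],f['K'],f['T'])
    if n=='top': c=pix2z(179,234,.05,f['K'],f['T'])
    for k,r,z in(('knob',.02,.16),('small',.041,.14),('medium',.051,.102),('large',.062,.064),('largest',.074,.026)):
        Q=P[(abs(P[:,2]-z)<.006)&(np.hypot(*(P[:,:2]-c[:2]).T)<.1)]
        H=cv2.convexHull(Q[:,:2].astype(np.float32))[:,0]
        s=least_squares(lambda s:np.hypot(H[:,0]-s[0],H[:,1]-s[1])-r,Q[:,:2].mean(0),loss='soft_l1',f_scale=.001)
        free=least_squares(lambda s:np.hypot(H[:,0]-s[0],H[:,1]-s[1])-s[2],[*s.x,r],loss='soft_l1',f_scale=.001)
        print(n,k,np.round(s.x,4),'free',np.round(free.x,4),len(Q),np.round(np.median(Q[:,2]),4))
```

```text
top knob [0.4503 0.272 ] free [0.4505 0.272  0.0191] 97 0.1597
top small [0.4503 0.272 ] free [0.4501 0.2719 0.0399] 302 0.1402
top medium [0.4472 0.2734] free [0.4471 0.2732 0.0505] 200 0.1028
top large [0.4456 0.271 ] free [0.4455 0.2706 0.0609] 234 0.0641
top largest [0.4457 0.2736] free [0.4459 0.2733 0.073 ] 286 0.0266
side knob [0.4504 0.2704] free [0.4503 0.2705 0.0198] 285 0.1611
side small [0.4501 0.2706] free [0.4502 0.2707 0.0406] 742 0.1415
side medium [0.4477 0.2715] free [0.4475 0.272  0.0504] 899 0.1035
side large [0.4458 0.269 ] free [0.4455 0.2697 0.0613] 999 0.0656
side largest [0.4461 0.2714] free [0.4459 0.2725 0.0731] 1294 0.0276
```

```bash
python3 - <<'E'
from h import *
f=np.load('cam_top.npz'); K,T=f['K'],f['T']; P,u,v=cloud(f['d'],K,T)
m=(u>375)&(u<475)&(v>248)&(v<312)&(P[:,2]>.03); Q=P[m]
print(Q.min(0),Q.max(0),np.percentile(Q,[2,98],axis=0))
m=(u>355)&(u<415)&(v>160)&(v<210)&(P[:,2]>.2); print(P[m].min(0),P[m].max(0))
E
python3 -m handwheel '{"dr":[[0,0,0.42],[0,0,0.42],[0,0,0.42],[0,0,0.42],[0,0,0],[0,0,0]],"travel":[[0,0,0],[0,0,0],[0,0,0],[0,0,0],[0,0,0],[0,0,0]],"fingers":[85,85,85,85,85,85]}' 60
python3 -c "
from cell import manip;o=manip.get_obs();print(o['joint_positions'],o['tool_rot'])"
```

```text
[ 0.16876121 -0.70170379  0.03001182] [ 0.37238433 -0.43211182  0.19619801] [[ 0.18022809 -0.68965552  0.03258709]
 [ 0.35855345 -0.43933909  0.187124  ]]
[ 0.55299378 -0.51694735  0.20009584] [ 0.63687816 -0.40779796  0.25633962]
clock: 0.85
position: [0.1216, -0.5105, 0.2311]
tool_rot: [[1.0, 0.0, -0.0], [0.0, -1.0, 0.0], [-0.0, -0.0, -1.0]]
wrist_force: [0.4, 0.4, -0.6]
finger_gap: 0.998
grasp_force: 0.0
[-1.33700733e+00  2.60176268e-01 -1.38459374e-01  1.17266950e+00
  1.34830062e-05  1.80457281e+00] [[ 9.99999994e-01  1.24802829e-05 -1.04758778e-04]
 [ 1.25324615e-05 -9.99999876e-01  4.98097844e-04]
 [-1.04752548e-04 -4.98099154e-04 -9.99999870e-01]]
```

```bash
python3 -m handwheel '{"dr":[[0,0,-0.9375],[0,0,-0.9375],[0,0,-0.9375],[0,0,-0.9375],[0,0,-0.9375],[0,0,-0.9375],[0,0,-0.9375],[0,0,-0.9375],[0,0,-0.9375],[0,0,-0.9375],[0,0,-0.9375],[0,0,-0.9375]],"travel":[[0,0,-0.1],[0,0,-0.1],[0,0,-0.1],[0,0,-0.1],[0,0,-0.1],[0,0,-0.1],[0,0,-0.1],[0,0,-0.1],[0,0,-0.1],[0,0,-0.1],[0,0,-0.1],[0,0,-0.1]],"fingers":[85,85,85,85,85,85,85,85,85,85,85,85]}' 60
cat > go.py <<'E'
import sys,numpy as np
from cell import manip
o=manip.get_obs(); R=o['tool_rot']; p=np.array(o['position'])
t=np.array([float(a) for a in sys.argv[1:4]])
print('pos',np.round(p,4),'Rerr',np.round(R-np.array([[0,1,0],[1,0,0],[0,0,-1]]),3).tolist())
print('travel units',np.round(R.T@(t-p)/.06,3),'clock',o['clock'],'gap mm',o['finger_gap']*85.4,'gf',o['grasp_force'],'wf',np.round(o['wrist_force'],1))
E
python3 go.py .4503 .2713 .22
```

```text
clock: 2.35
position: [0.1216, -0.5106, 0.3034]
tool_rot: [[-0.004, 1.0, -0.0], [1.0, 0.004, 0.0], [0.0, -0.0, -1.0]]
wrist_force: [-0.6, 0.4, -0.5]
finger_gap: 0.995
grasp_force: 0.0
pos [ 0.1216 -0.5106  0.3034] Rerr [[-0.004, -0.0, -0.0], [-0.0, 0.004, 0.0], [0.0, -0.0, 0.0]]
travel units [13.008  5.533  1.393] clock 2.35 gap mm 84.93706662744539 gf 0.0 wf [-0.6  0.4 -0.5]
```

```bash
python3 -m handwheel '{"dr":[[0,0,0],[0,0,0],[0,0,0],[0,0,0],[0,0,0],[0,0,0],[0,0,0],[0,0,0],[0,0,0],[0,0,0],[0,0,0],[0,0,0]],"travel":[[0.54,0.23,0],[0.54,0.23,0],[0.54,0.23,0],[0.54,0.23,0],[0.54,0.23,0],[0.54,0.23,0],[0.54,0.23,0],[0.54,0.23,0],[0.54,0.23,0],[0.54,0.23,0],[0.54,0.23,0],[0.54,0.23,0]],"fingers":[85,85,85,85,85,85,85,85,85,85,85,85]}' && python3 -m handwheel '{"dr":[[0,0,0],[0,0,0],[0,0,0],[0,0,0],[0,0,0],[0,0,0],[0,0,0],[0,0,0],[0,0,0],[0,0,0],[0,0,0],[0,0,0]],"travel":[[0.54,0.23,0],[0.54,0.23,0],[0.54,0.23,0],[0.54,0.23,0],[0.54,0.23,0],[0.54,0.23,0],[0.54,0.23,0],[0.54,0.23,0],[0.54,0.23,0],[0.54,0.23,0],[0,0,0],[0,0,0]],"fingers":[85,85,85,85,85,85,85,85,85,85,85,85]}'
python3 go.py .4503 .2713 .22
```

```text
clock: 3.85
position: [0.2878, -0.121, 0.3034]
tool_rot: [[0.0, 1.0, 0.001], [1.0, -0.0, -0.0], [-0.0, 0.001, -1.0]]
wrist_force: [0.3, 0.6, -0.2]
finger_gap: 0.997
grasp_force: 0.0
clock: 5.35
position: [0.4253, 0.2014, 0.3031]
tool_rot: [[0.0, 1.0, -0.001], [1.0, -0.0, -0.001], [-0.001, -0.001, -1.0]]
wrist_force: [-0.3, -0.2, 0.1]
finger_gap: 0.997
grasp_force: 0.0
pos [0.4253 0.2014 0.3031] Rerr [[0.0, -0.0, -0.001], [-0.0, -0.0, -0.001], [-0.001, -0.001, 0.0]]
travel units [1.166 0.417 1.384] clock 5.35 gap mm 85.12737924070676 gf 0.0 wf [-0.3 -0.2  0.1]
```

```bash
python3 -m handwheel '{"dr":[[0,0,0],[0,0,0],[0,0,0],[0,0,0],[0,0,0],[0,0,0],[0,0,0],[0,0,0],[0,0,0],[0,0,0]],"travel":[[0.39,0.14,0.2],[0.39,0.14,0.2],[0.386,0.137,0.2],[0,0,0.4],[0,0,0.4],[0,0,0.4],[0,0,0.4],[0,0,0.3],[0,0,0.15],[0,0,0]],"fingers":[85,85,85,85,85,85,85,85,85,85]}'
python3 go.py .4503 .2713 .142
python3 - <<'E'
from cell import eyes
import cv2
p,d=eyes.capture('side'); cv2.imwrite('pics/s1.png',cv2.resize(p[150:330,180:360,::-1],None,fx=3,fy=3))
E
```

```text
clock: 6.6
position: [0.4505, 0.2721, 0.1434]
tool_rot: [[0.0, 1.0, -0.001], [1.0, -0.0, -0.001], [-0.001, -0.001, -1.0]]
wrist_force: [0.1, -0.1, 0.8]
finger_gap: 0.988
grasp_force: 0.0
pos [0.4505 0.2721 0.1434] Rerr [[0.0, -0.0, -0.001], [-0.0, -0.0, -0.001], [-0.001, -0.001, 0.0]]
travel units [-0.013 -0.003  0.023] clock 6.6 gap mm 84.40194589417833 gf 0.0 wf [ 0.1 -0.1  0.8]
```

View pics/s1.png

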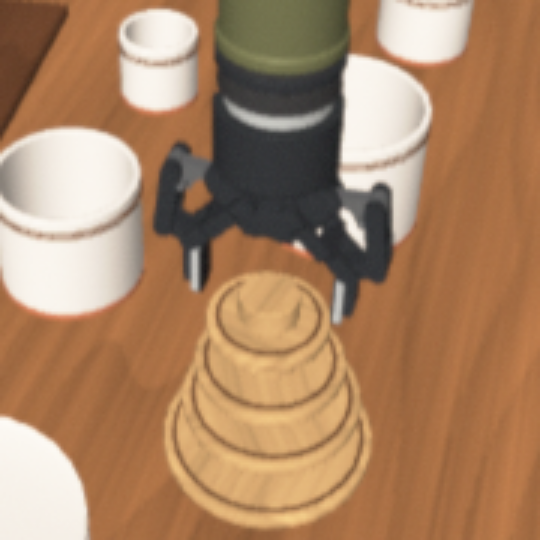

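Both fingers straddle the top knob, with tips at about (195,288) and (338,322) around the knob at (268,290). I'll close and lift.

```bash
python3 -m handwheel '{"dr":[[0,0,0],[0,0,0],[0,0,0],[0,0,0],[0,0,0],[0,0,0],[0,0,0],[0,0,0]],"travel":[[0,0,0],[0,0,0],[0,0,0],[0,0,0],[0,0,0],[0,0,0],[0,0,0],[0,0,0]],"fingers":[34,34,34,34,34,34,34,34]}' 70
```

```text
clock: 7.65
position: [0.4517, 0.2722, 0.1454]
tool_rot: [[0.001, 1.0, 0.002], [1.0, -0.001, 0.001], [0.001, 0.002, -1.0]]
wrist_force: [-0.5, 0.1, 5.4]
finger_gap: 0.44
grasp_force: 70.0
```

```bash
python3 -m handwheel '{"dr":[[0,0,0],[0,0,0],[0,0,0],[0,0,0],[0,0,0],[0,0,0],[0,0,0],[0,0,0],[0,0,0],[0,0,0]],"travel":[[0,0,-0.05],[0,0,-0.1],[0,0,-0.2],[0,0,-0.3],[0,0,-0.3],[0,0,-0.3],[0,0,-0.3],[0,0,-0.15],[0,0,-0.05],[0,0,0]],"fingers":[34,34,34,34,34,34,34,34,34,34]}'
python3 go.py .6687 -.1215 .25
python3 - <<'E'
from cell import eyes
import cv2
p,d=eyes.capture('side'); cv2.imwrite('pics/s2.png',cv2.resize(p[110:330,160:380,::-1],None,fx=2.5,fy=2.5))
E
```

```text
clock: 8.9
position: [0.4507, 0.2717, 0.249]
tool_rot: [[0.001, 1.0, -0.0], [1.0, -0.001, -0.0], [-0.0, -0.0, -1.0]]
wrist_force: [-0.1, -0.4, -0.5]
finger_gap: 0.44
grasp_force: 70.1
pos [0.4507 0.2717 0.249 ] Rerr [[0.001, -0.0, -0.0], [-0.0, -0.001, -0.0], [-0.0, -0.0, 0.0]]
travel units [-6.55   3.638 -0.016] clock 8.9 gap mm 37.56720499870463 gf 70.12819290161133 wf [-0.1 -0.4 -0.5]
```

View pics/s2.png

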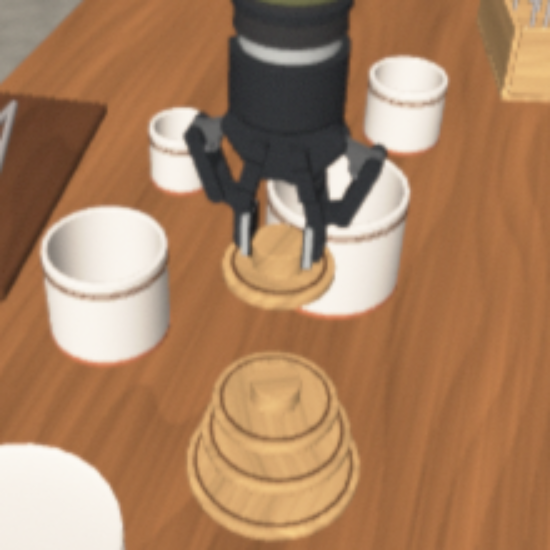

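The small lid hangs level in the gripper at about (278,265), and the remaining three lids are undisturbed. I'll carry it over to the small crock.

```bash
python3 -m handwheel '{"dr":[[0,0,0],[0,0,0],[0,0,0],[0,0,0],[0,0,0],[0,0,0],[0,0,0],[0,0,0],[0,0,0],[0,0,0],[0,0,0],[0,0,0]],"travel":[[-0.2,0.11,0],[-0.4,0.22,0],[-0.6,0.34,0],[-0.7,0.39,0],[-0.7,0.39,0],[-0.7,0.39,0],[-0.7,0.39,0],[-0.7,0.39,0],[-0.7,0.39,0],[-0.6,0.33,0],[-0.35,0.19,0],[-0.2,0.11,0]],"fingers":[34,34,34,34,34,34,34,34,34,34,34,34]}'
python3 go.py .6687 -.1215 .25
cat > held.py <<'E'
# held lid: disc centre/height relative to TCP from a fixed camera
import sys
from h import *
from cell import manip,eyes
import cv2
r=float(sys.argv[1]); z0=float(sys.argv[2]) # disc radius, expected disc top below TCP
for n in ('side','top'):
    p=np.array(manip.get_obs()['position']); c,d=eyes.capture(n); m=eyes.camera_model(n)
    P,_,_=cloud(d,m['intrinsics'],m['world_from_camera']); P=P-p
    Q=P[(abs(P[:,2]+z0)<.006)&(np.hypot(P[:,0],P[:,1])<r+.01)]
    if len(Q)<30: print(n,'few',len(Q)); continue
    A=np.c_[Q[:,:2],np.ones(len(Q))]; co=np.linalg.lstsq(A,Q[:,2],rcond=None)[0]
    H=cv2.convexHull(Q[:,:2].astype(np.float32))[:,0]
    s=least_squares(lambda s:np.hypot(H[:,0]-s[0],H[:,1]-s[1])-r,[0,0],loss='soft_l1',f_scale=.001)
    print(n,len(Q),'centre-TCP',np.round(s.x,4),'disc top-TCP',np.round(np.median(Q[:,2]),4),'slopes',np.round(co[:2],3))
E
python3 held.py .041 .005
```

```text
clock: 10.45
position: [0.6689, -0.1236, 0.2483]
tool_rot: [[0.003, 1.0, -0.001], [1.0, -0.003, 0.0], [0.0, -0.001, -1.0]]
wrist_force: [-0.3, 1.0, -0.6]
finger_gap: 0.438
grasp_force: 70.2
pos [ 0.6689 -0.1236  0.2483] Rerr [[0.003, -0.0, -0.001], [-0.0, -0.003, 0.0], [0.0, -0.001, 0.0]]
travel units [ 0.035 -0.004 -0.029] clock 10.45 gap mm 37.37245567823869 gf 70.18219470977783 wf [-0.3  1.  -0.6]
side 263 centre-TCP [-0.0006 -0.0006] disc top-TCP -0.0033 slopes [ 0.013 -0.067]
top few 0
```

```bash
python3 -m handwheel '{"dr":[[0,0,0],[0,0,0],[0,0,0],[0,0,0],[0,0,0],[0,0,0],[0,0,0],[0,0,0],[0,0,0],[0,0,0],[0,0,0]],"travel":[[0.02,0,0.1],[0,0,0.25],[0,0,0.35],[0,0,0.35],[0,0,0.35],[0,0,0.3],[0,0,0.25],[0,0,0.2],[0,0,0.15],[0,0,0.09],[0,0,0]],"fingers":[34,34,34,34,34,34,34,34,34,34,34]}'
python3 go.py .6687 -.1215 .09;python3 held.py .041 .005;  python3 - <<'E'
from cell import eyes
import cv2
p,d=eyes.capture('side'); cv2.imwrite('pics/s3.png',cv2.resize(p[90:240,160:310,::-1],None,fx=3,fy=3))
E
```

```text
clock: 11.92
position: [0.6689, -0.1202, 0.1057]
tool_rot: [[0.001, 1.0, -0.0], [1.0, -0.001, 0.0], [0.0, -0.0, -1.0]]
wrist_force: [0.3, 0.8, 0.4]
finger_gap: 0.44
grasp_force: 70.2
pos [ 0.6689 -0.1202  0.1057] Rerr [[0.001, -0.0, -0.0], [-0.0, -0.001, 0.0], [0.0, -0.0, 0.0]]
travel units [-0.022 -0.003  0.262] clock 11.925 gap mm 37.55260248922312 gf 70.19936442375183 wf [0.3 0.8 0.4]
side 240 centre-TCP [-0.0001 -0.0013] disc top-TCP -0.0033 slopes [ 0.007 -0.06 ]
top few 0
```

View pics/s3.png

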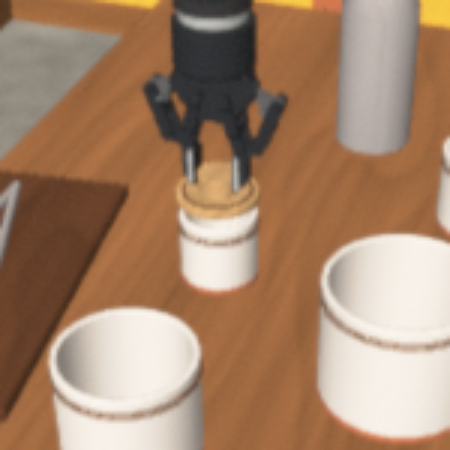

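The lid is centred just above the small crock at about (217,195). I'll lower it slowly.

```bash
python3 -m handwheel '{"dr":[[0,0,0],[0,0,0],[0,0,0],[0,0,0],[0,0,0],[0,0,0],[0,0,0]],"travel":[[-0.01,0,0.06],[0,0,0.06],[0,0,0.05],[0,0,0.04],[0,0,0.02],[0,0,0.01],[0,0,0]],"fingers":[34,34,34,34,34,34,34]}'
```

```text
clock: 12.95
position: [0.669, -0.1208, 0.0917]
tool_rot: [[0.001, 1.0, 0.0], [1.0, -0.001, -0.0], [-0.0, 0.0, -1.0]]
wrist_force: [-1.0, 0.0, 0.2]
finger_gap: 0.437
grasp_force: 70.2
```

```bash
python3 -m handwheel '{"dr":[[0,0,0],[0,0,0],[0,0,0],[0,0,0]],"travel":[[0,0,0.02],[0,0,0.02],[0,0,0.01],[0,0,0]],"fingers":[34,34,34,34]}'
```

```text
clock: 13.45
position: [0.6693, -0.1209, 0.0915]
tool_rot: [[0.001, 1.0, 0.002], [1.0, -0.001, -0.0], [-0.0, 0.002, -1.0]]
wrist_force: [-4.1, 0.8, 12.5]
finger_gap: 0.437
grasp_force: 71.3
```

Contact is at TCP z 0.0915, which is the predicted seat height. I'll relax the push, open and go up.

```bash
python3 -m handwheel '{"dr":[[0,0,0],[0,0,0],[0,0,0],[0,0,0],[0,0,0],[0,0,0],[0,0,0],[0,0,0],[0,0,0],[0,0,0],[0,0,0],[0,0,0]],"travel":[[0,0,-0.03],[0,0,0],[0,0,0],[0,0,0],[0,0,0],[0,0,0],[0,0,-0.1],[0,0,-0.2],[0,0,-0.4],[0,0,-0.6],[0,0,-0.6],[0,0,-0.5]],"fingers":[37,40,50,70,85,85,85,85,85,85,85,85]}'
python3 go.py .4475 .2724 .25
```

```text
clock: 14.95
position: [0.6694, -0.1209, 0.2373]
tool_rot: [[0.001, 1.0, 0.003], [1.0, -0.001, -0.001], [-0.001, 0.003, -1.0]]
wrist_force: [0.4, 0.2, 0.4]
finger_gap: 0.995
grasp_force: 0.0
pos [ 0.6694 -0.1209  0.2373] Rerr [[0.001, -0.0, 0.003], [-0.0, -0.001, -0.001], [-0.001, 0.003, 0.0]]
travel units [ 6.552 -3.703 -0.225] clock 14.95 gap mm 84.93200692927039 gf 0.0 wf [0.4 0.2 0.4]
```

```bash
python3 -m handwheel '{"dr":[[0,0,0],[0,0,0],[0,0,0],[0,0,0],[0,0,0],[0,0,0],[0,0,0],[0,0,0],[0,0,0],[0,0,0],[0,0,0],[0,0,0]],"travel":[[0.3,-0.17,0],[0.5,-0.28,0],[0.7,-0.4,0],[0.7,-0.4,0],[0.7,-0.4,0],[0.7,-0.4,0],[0.7,-0.4,0],[0.7,-0.4,0],[0.7,-0.4,0],[0.5,-0.28,0],[0.35,-0.17,0],[0,0,0]],"fingers":[85,85,85,85,85,85,85,85,85,85,85,85]}'
python3 go.py .4475 .2724 .107
cat > chk.py <<'E'
# check a seated lid: python3 chk.py size x y
import sys,cv2
from h import *
from cell import eyes
k=sys.argv[1]; c=np.array([float(a) for a in sys.argv[2:4]]); r,h=CR[k]; r+=.002
for n in('side','top'):
    p,d=eyes.capture(n); m=eyes.camera_model(n); P,_,_=cloud(d,m['intrinsics'],m['world_from_camera'])
    for nm,rr,z in(('disc',r,h+.01),('knob',.02,h+.03)):
        Q=P[(abs(P[:,2]-z)<.006)&(np.hypot(*(P[:,:2]-c).T)<rr+.012)]
        if len(Q)<20: print(n,nm,'few');continue
        H=cv2.convexHull(Q[:,:2].astype(np.float32))[:,0]
        s=least_squares(lambda s:np.hypot(H[:,0]-s[0],H[:,1]-s[1])-rr,c,loss='soft_l1',f_scale=.001)
        co=np.linalg.lstsq(np.c_[Q[:,:2]-c,np.ones(len(Q))],Q[:,2],rcond=None)[0]
        print(n,nm,len(Q),np.round(s.x-c,4),'z-expected',np.round(np.median(Q[:,2])-z,4),'slopes',np.round(co[:2],3))
E
python3 chk.py small .6687 -.1215
```

```text
clock: 16.45
position: [0.4469, 0.2737, 0.2354]
tool_rot: [[-0.002, 1.0, 0.001], [1.0, 0.002, 0.001], [0.001, 0.001, -1.0]]
wrist_force: [0.4, -0.8, 0.6]
finger_gap: 0.995
grasp_force: 0.0
pos [0.4469 0.2737 0.2354] Rerr [[-0.002, -0.0, 0.001], [-0.0, 0.002, 0.001], [0.001, 0.001, 0.0]]
travel units [-0.024  0.007  2.14 ] clock 16.45 gap mm 85.01252507456556 gf 0.0 wf [ 0.4 -0.8  0.6]
side disc 177 [ 0.0013 -0.0005] z-expected 0.0022 slopes [ 0.002 -0.032]
side knob 104 [ 0.0001 -0.0008] z-expected 0.0016 slopes [ 0.041 -0.102]
top disc 263 [0.0002 0.0011] z-expected 0.0008 slopes [0.011 0.009]
top knob 81 [0.0007 0.0009] z-expected 0.0007 slopes [-0.06   0.057]
```

The small lid is seated, under 2 mm off centre and level. Next is the medium lid.

```bash
python3 -m handwheel '{"dr":[[0,0,0],[0,0,0],[0,0,0],[0,0,0],[0,0,0],[0,0,0],[0,0,0],[0,0,0]],"travel":[[-0.02,0,0.2],[0,0,0.4],[0,0,0.4],[0,0,0.4],[0,0,0.4],[0,0,0.24],[0,0,0.1],[0,0,0]],"fingers":[85,85,85,85,85,85,85,85]}' && python3 -m handwheel '{"dr":[[0,0,0],[0,0,0],[0,0,0],[0,0,0],[0,0,0],[0,0,0],[0,0,0]],"travel":[[0,0,0],[0,0,0],[0,0,0],[0,0,0],[0,0,0],[0,0,0],[0,0,0]],"fingers":[60,34,34,34,34,34,34]}' 75
```

```text
clock: 17.55
position: [0.4474, 0.271, 0.1059]
tool_rot: [[0.001, 1.0, -0.0], [1.0, -0.001, -0.0], [-0.0, -0.0, -1.0]]
wrist_force: [-0.5, 0.4, -0.6]
finger_gap: 0.997
grasp_force: 0.0
clock: 18.42
position: [0.448, 0.2718, 0.107]
tool_rot: [[0.001, 1.0, 0.002], [1.0, -0.001, 0.001], [0.001, 0.002, -1.0]]
wrist_force: [-0.9, -0.1, 5.2]
finger_gap: 0.438
grasp_force: 75.0
```

```bash
python3 -m handwheel '{"dr":[[0,0,0],[0,0,0],[0,0,0],[0,0,0],[0,0,0],[0,0,0],[0,0,0],[0,0,0],[0,0,0],[0,0,0],[0,0,0],[0,0,0]],"travel":[[0,0,-0.05],[0,0,-0.1],[0,0,-0.2],[0,0,-0.35],[0,0,-0.35],[0,0,-0.35],[0,0,-0.35],[0,0,-0.3],[-0.1,0,-0.15],[-0.2,0,-0.05],[-0.4,0,0],[-0.54,0,0]],"fingers":[34,34,34,34,34,34,34,34,34,34,34,34]}' && python3 -m handwheel '{"dr":[[0,0,0],[0,0,0],[0,0,0],[0,0,0],[0,0,0],[0,0,0],[0,0,0],[0,0,0],[0,0,0],[0,0,0],[0,0,0],[0,0,0]],"travel":[[-0.7,-0.02,0],[-0.8,-0.03,0],[-0.8,-0.03,0],[-0.8,-0.03,0],[-0.8,-0.03,0],[-0.8,-0.03,0],[-0.8,-0.03,0],[-0.8,-0.03,0],[-0.8,-0.03,0],[-0.6,-0.02,0],[-0.4,0,0],[-0.2,0,0]],"fingers":[34,34,34,34,34,34,34,34,34,34,34,34]}'
python3 go.py .4312 -.3005 .12; python3 held.py .051 .005
```

```text
clock: 19.92
position: [0.4466, 0.1955, 0.2402]
tool_rot: [[0.0, 1.0, -0.001], [1.0, -0.0, -0.001], [-0.001, -0.001, -1.0]]
wrist_force: [-0.5, -0.3, -0.8]
finger_gap: 0.429
grasp_force: 75.1
clock: 21.42
position: [0.4288, -0.3024, 0.2401]
tool_rot: [[0.003, 1.0, -0.001], [1.0, -0.003, 0.001], [0.001, -0.001, -1.0]]
wrist_force: [-0.0, 0.5, -1.1]
finger_gap: 0.43
grasp_force: 75.1
pos [ 0.4288 -0.3024  0.2401] Rerr [[0.003, -0.0, -0.001], [-0.0, -0.003, 0.001], [0.001, -0.001, 0.0]]
travel units [0.03  0.043 2.002] clock 21.425 gap mm 36.756640580519296 gf 75.14836192131042 wf [-0.   0.5 -1.1]
side 347 centre-TCP [-0.0001  0.0017] disc top-TCP -0.0029 slopes [ 0.005 -0.051]
top 248 centre-TCP [-0.0003  0.0013] disc top-TCP -0.005 slopes [-0.001  0.004]
```

```bash
python3 -m handwheel '{"dr":[[0,0,0],[0,0,0],[0,0,0],[0,0,0],[0,0,0],[0,0,0],[0,0,0],[0,0,0],[0,0,0],[0,0,0],[0,0,0]],"travel":[[0,0.02,0.1],[0,0.02,0.25],[0,0,0.35],[0,0,0.35],[0,0,0.3],[0,0,0.25],[0,0,0.2],[0,0,0.12],[0,0,0.07],[0,0,0.01],[0,0,0]],"fingers":[34,34,34,34,34,34,34,34,34,34,34]}'
python3 go.py .4312 -.302 .106; python3 held.py .051 .005
```

```text
clock: 22.9
position: [0.4327, -0.3014, 0.1213]
tool_rot: [[0.001, 1.0, 0.001], [1.0, -0.001, -0.0], [-0.0, 0.001, -1.0]]
wrist_force: [-0.3, 0.2, -0.8]
finger_gap: 0.435
grasp_force: 75.2
pos [ 0.4327 -0.3014  0.1213] Rerr [[0.001, -0.0, 0.001], [-0.0, -0.001, -0.0], [-0.0, 0.001, 0.0]]
travel units [-0.009 -0.025  0.255] clock 22.9 gap mm 37.107338874303615 gf 75.15265703201294 wf [-0.3  0.2 -0.8]
side 323 centre-TCP [0.0006 0.0016] disc top-TCP -0.0025 slopes [ 0.005 -0.042]
top 196 centre-TCP [-0.0009  0.0012] disc top-TCP -0.0046 slopes [ 0.009 -0.037]
```

```bash
python3 -m handwheel '{"dr":[[0,0,0],[0,0,0],[0,0,0],[0,0,0],[0,0,0],[0,0,0],[0,0,0]],"travel":[[-0.01,-0.02,0.06],[0,0,0.06],[0,0,0.05],[0,0,0.05],[0,0,0.03],[0,0,0.02],[0,0,0]],"fingers":[34,34,34,34,34,34,34]}'
```

```text
clock: 23.88
position: [0.4311, -0.3018, 0.1051]
tool_rot: [[0.001, 1.0, 0.0], [1.0, -0.001, -0.0], [-0.0, 0.0, -1.0]]
wrist_force: [-1.1, 1.6, 3.1]
finger_gap: 0.436
grasp_force: 75.6
```

```bash
python3 -m handwheel '{"dr":[[0,0,0],[0,0,0]],"travel":[[0,0,0.02],[0,0,0.0]],"fingers":[34,34]}' && python3 -m handwheel '{"dr":[[0,0,0],[0,0,0],[0,0,0],[0,0,0],[0,0,0],[0,0,0],[0,0,0],[0,0,0],[0,0,0],[0,0,0],[0,0,0],[0,0,0]],"travel":[[0,0,-0.02],[0,0,0],[0,0,0],[0,0,0],[0,0,0],[0,0,0],[0,0,-0.1],[0,0,-0.2],[0,0,-0.4],[0,0,-0.6],[0,0,-0.6],[0,0,-0.4]],"fingers":[37,40,50,70,85,85,85,85,85,85,85,85]}'
python3 go.py .4457 .270 .25; python3 chk.py medium .4312 -.3005
```

```text
clock: 24.12
position: [0.4311, -0.3018, 0.105]
tool_rot: [[0.001, 1.0, 0.001], [1.0, -0.001, -0.001], [-0.001, 0.001, -1.0]]
wrist_force: [-4.1, 2.0, 11.4]
finger_gap: 0.436
grasp_force: 76.2
clock: 25.62
position: [0.4318, -0.3022, 0.2457]
tool_rot: [[0.001, 1.0, 0.003], [1.0, -0.001, -0.002], [-0.002, 0.003, -1.0]]
wrist_force: [0.2, 0.2, -0.9]
finger_gap: 0.997
grasp_force: 0.0
pos [ 0.4318 -0.3022  0.2457] Rerr [[0.001, -0.0, 0.003], [-0.0, -0.001, -0.002], [-0.002, 0.003, 0.0]]
travel units [ 9.537  0.224 -0.09 ] clock 25.625 gap mm 85.12176676352132 gf 0.0 wf [ 0.2  0.2 -0.9]
side disc 363 [ 0.001  -0.0003] z-expected 0.0024 slopes [ 0.001 -0.038]
side knob 89 [ 0.0007 -0.0002] z-expected 0.0018 slopes [ 0.011 -0.069]
top disc 290 [-0.0003  0.0008] z-expected 0.0002 slopes [0.001 0.01 ]
top knob 97 [-0.0002  0.0006] z-expected 0.0002 slopes [ 0.054 -0.032]
```

The medium lid is seated. I'll re-measure the stack and return to it.

```bash
python3 - <<'E'
from h import *
from cell import eyes
import cv2
c=np.array([.4457,.271])
for n in('side','top'):
    p,d=eyes.capture(n); m=eyes.camera_model(n); P,_,_=cloud(d,m['intrinsics'],m['world_from_camera'])
    for k,r,z in(('knob',.02,.084),('large',.062,.064),('largest',.074,.026)):
        Q=P[(abs(P[:,2]-z)<.006)&(np.hypot(*(P[:,:2]-c).T)<r+.015)]
        H=cv2.convexHull(Q[:,:2].astype(np.float32))[:,0]
        s=least_squares(lambda s:np.hypot(H[:,0]-s[0],H[:,1]-s[1])-r,c,loss='soft_l1',f_scale=.001)
        print(n,k,np.round(s.x,4),np.median(Q[:,2]))
E
python3 -m handwheel '{"dr":[[0,0,0],[0,0,0],[0,0,0],[0,0,0],[0,0,0],[0,0,0],[0,0,0],[0,0,0],[0,0,0],[0,0,0],[0,0,0],[0,0,0]],"travel":[[0.4,0,0],[0.8,0.02,0],[0.9,0.02,0],[0.95,0.03,0],[0.95,0.03,0],[0.95,0.03,0],[0.95,0.03,0],[0.95,0.03,0],[0.95,0.03,0],[0.8,0.02,0],[0.6,0,0],[0.3,0,0]],"fingers":[85,85,85,85,85,85,85,85,85,85,85,85]}'
python3 go.py .4457 .270 .071
```

```text
side knob [0.4456 0.2693] 0.08524822342974031
side large [0.4459 0.2686] 0.06577722708586775
side largest [0.4462 0.2716] 0.027599378037513445
top knob [0.4457 0.271 ] 0.08468439005021622
top large [0.4453 0.2703] 0.0645214216155976
top largest [0.4463 0.2733] 0.026987298690836936
clock: 27.32
position: [0.4451, 0.2694, 0.2412]
tool_rot: [[-0.001, 1.0, -0.002], [1.0, 0.001, -0.001], [-0.001, -0.002, -1.0]]
wrist_force: [1.3, -0.8, 0.3]
finger_gap: 0.994
grasp_force: 0.0
pos [0.4451 0.2694 0.2412] Rerr [[-0.001, -0.0, -0.002], [-0.0, 0.001, -0.001], [-0.001, -0.002, 0.0]]
travel units [0.014 0.016 2.837] clock 27.325 gap mm 84.90549797389146 gf 0.0 wf [ 1.3 -0.8  0.3]
```

```bash
python3 -m handwheel '{"dr":[[0,0,0],[0,0,0],[0,0,0],[0,0,0],[0,0,0],[0,0,0],[0,0,0],[0,0,0],[0,0,0],[0,0,0]],"travel":[[0,0,0.2],[0,0,0.4],[0,0,0.4],[0,0,0.4],[0,0,0.4],[0,0,0.4],[0,0,0.3],[0,0,0.22],[0,0,0.12],[0,0,0]],"fingers":[85,85,85,85,85,85,85,85,85,85]}' && python3 -m handwheel '{"dr":[[0,0,0],[0,0,0],[0,0,0],[0,0,0],[0,0,0],[0,0,0],[0,0,0]],"travel":[[0,0,0],[0,0,0],[0,0,0],[0,0,0],[0,0,0],[0,0,0],[0,0,0]],"fingers":[60,34,34,34,34,34,34]}' 80
```

```text
clock: 28.58
position: [0.4458, 0.2676, 0.072]
tool_rot: [[0.001, 1.0, -0.001], [1.0, -0.001, -0.001], [-0.001, -0.001, -1.0]]
wrist_force: [-1.3, 0.0, 0.3]
finger_gap: 0.995
grasp_force: 0.0
clock: 29.45
position: [0.4465, 0.2686, 0.0734]
tool_rot: [[0.001, 1.0, 0.001], [1.0, -0.001, 0.001], [0.001, 0.001, -1.0]]
wrist_force: [-0.9, 0.1, 5.6]
finger_gap: 0.424
grasp_force: 79.3
```

```bash
python3 -m handwheel '{"dr":[[0,0,0],[0,0,0],[0,0,0],[0,0,0],[0,0,0],[0,0,0],[0,0,0],[0,0,0],[0,0,0],[0,0,0],[0,0,0],[0,0,0]],"travel":[[0,0,-0.05],[0,0,-0.1],[0,0,-0.2],[0,0,-0.3],[0,0,-0.35],[0,0,-0.35],[0,0,-0.35],[0,0,-0.35],[0,0,-0.35],[0,0,-0.3],[0,0,-0.15],[0,0,-0.05]],"fingers":[34,34,34,34,34,34,34,34,34,34,34,34]}' && python3 -m handwheel '{"dr":[[0,0,0],[0,0,0],[0,0,0],[0,0,0],[0,0,0],[0,0,0],[0,0,0],[0,0,0],[0,0,0],[0,0,0],[0,0,0],[0,0,0]],"travel":[[-0.09,0.15,0],[-0.15,0.24,0],[-0.22,0.36,0],[-0.25,0.4,0],[-0.25,0.4,0],[-0.25,0.4,0],[-0.25,0.4,0],[-0.25,0.4,0],[-0.2,0.33,0],[-0.14,0.22,0],[-0.08,0.13,0],[0,0,0]],"fingers":[34,34,34,34,34,34,34,34,34,34,34,34]}'
python3 go.py .6526 .1408 .14; python3 held.py .062 .008
```

```text
clock: 30.95
position: [0.4462, 0.2683, 0.2469]
tool_rot: [[0.001, 1.0, 0.001], [1.0, -0.001, 0.0], [0.0, 0.001, -1.0]]
wrist_force: [0.6, -0.2, -2.3]
finger_gap: 0.427
grasp_force: 80.1
clock: 32.45
position: [0.652, 0.1399, 0.2459]
tool_rot: [[0.001, 1.0, -0.001], [1.0, -0.001, 0.0], [0.0, -0.001, -1.0]]
wrist_force: [-0.8, -0.3, -1.1]
finger_gap: 0.426
grasp_force: 80.2
pos [0.652  0.1399 0.2459] Rerr [[0.001, -0.0, -0.001], [-0.0, -0.001, 0.0], [0.0, -0.001, 0.0]]
travel units [0.016 0.011 1.765] clock 32.45 gap mm 36.38537121964501 gf 80.17084836959839 wf [-0.8 -0.3 -1.1]
side 1134 centre-TCP [-0.0009  0.0016] disc top-TCP -0.0075 slopes [ 0.005 -0.016]
top few 14
```

```bash
python3 -m handwheel '{"dr":[[0,0,0],[0,0,0],[0,0,0],[0,0,0],[0,0,0],[0,0,0],[0,0,0],[0,0,0],[0,0,0],[0,0,0]],"travel":[[0,0,0.1],[0,0,0.25],[0,0,0.3],[0,0,0.3],[0,0,0.28],[0,0,0.25],[0,0,0.18],[0,0,0.1],[0,0,0.05],[0,0,0]],"fingers":[34,34,34,34,34,34,34,34,34,34]}'
python3 go.py .6526 .140 .124; python3 held.py .062 .008
```

```text
clock: 33.8
position: [0.652, 0.1403, 0.138]
tool_rot: [[0.001, 1.0, 0.001], [1.0, -0.001, 0.0], [0.0, 0.001, -1.0]]
wrist_force: [0.1, -0.2, -1.6]
finger_gap: 0.427
grasp_force: 80.2
pos [0.652  0.1403 0.138 ] Rerr [[0.001, -0.0, 0.001], [-0.0, -0.001, 0.0], [0.0, 0.001, 0.0]]
travel units [-0.004  0.01   0.233] clock 33.8 gap mm 36.46108789025176 gf 80.17986416816711 wf [ 0.1 -0.2 -1.6]
side 1097 centre-TCP [-0.0003  0.0012] disc top-TCP -0.0074 slopes [ 0.004 -0.014]
top few 9
```

```bash
python3 -m handwheel '{"dr":[[0,0,0],[0,0,0],[0,0,0],[0,0,0],[0,0,0],[0,0,0],[0,0,0],[0,0,0]],"travel":[[0,0.01,0.05],[0,0,0.05],[0,0,0.04],[0,0,0.03],[0,0,0.03],[0,0,0.02],[0,0,0.02],[0,0,0]],"fingers":[34,34,34,34,34,34,34,34]}'
```

```text
clock: 34.9
position: [0.6523, 0.1402, 0.1245]
tool_rot: [[0.001, 1.0, 0.001], [1.0, -0.001, 0.0], [0.0, 0.001, -1.0]]
wrist_force: [-2.1, -0.3, 4.6]
finger_gap: 0.428
grasp_force: 80.6
```

Contact is at 0.1245, again as predicted. I'll press slightly, release and rise.

```bash
python3 -m handwheel '{"dr":[[0,0,0],[0,0,0]],"travel":[[0,0,0.02],[0,0,0.0]],"fingers":[34,34]}' && python3 -m handwheel '{"dr":[[0,0,0],[0,0,0],[0,0,0],[0,0,0],[0,0,0],[0,0,0],[0,0,0],[0,0,0],[0,0,0],[0,0,0],[0,0,0],[0,0,0]],"travel":[[0,0,-0.02],[0,0,0],[0,0,0],[0,0,0],[0,0,0],[0,0,0],[0,0,-0.1],[0,0,-0.2],[0,0,-0.4],[0,0,-0.5],[0,0,-0.5],[0,0,-0.2]],"fingers":[37,40,50,70,85,85,85,85,85,85,85,85]}'
python3 -m handwheel '{"dr":[[0,0,0],[0,0,0],[0,0,0],[0,0,0],[0,0,0],[0,0,0],[0,0,0],[0,0,0],[0,0,0],[0,0,0],[0,0,0]],"travel":[[0.1,-0.15,0],[0.18,-0.28,0],[0.24,-0.38,0],[0.26,-0.42,0],[0.26,-0.42,0],[0.26,-0.42,0],[0.26,-0.42,0],[0.24,-0.38,0],[0.2,-0.33,0],[0.1,-0.2,0],[0.1,0,0]],"fingers":[85,85,85,85,85,85,85,85,85,85,85]}'
python3 chk.py large .6526 .1408; python3 go.py .4461 .2725 .032
```

```text
clock: 35.15
position: [0.6523, 0.1402, 0.1245]
tool_rot: [[0.001, 1.0, 0.001], [1.0, -0.001, 0.0], [0.0, 0.001, -1.0]]
wrist_force: [-4.4, -1.1, 11.0]
finger_gap: 0.423
grasp_force: 81.2
clock: 36.65
position: [0.6536, 0.1405, 0.2405]
tool_rot: [[0.001, 1.0, 0.005], [1.0, -0.001, 0.001], [0.001, 0.005, -1.0]]
wrist_force: [0.9, 0.5, -0.2]
finger_gap: 0.999
grasp_force: 0.0
clock: 38.02
position: [0.4477, 0.2725, 0.2372]
tool_rot: [[0.0, 1.0, -0.0], [1.0, -0.0, -0.0], [-0.0, -0.0, -1.0]]
wrist_force: [0.4, 0.2, 0.8]
finger_gap: 0.994
grasp_force: 0.0
side disc 1245 [-0.0006  0.0004] z-expected 0.0022 slopes [ 0.007 -0.015]
side knob 176 [-0.0001  0.0001] z-expected 0.001 slopes [ 0.033 -0.057]
top disc 751 [-0.0006  0.0023] z-expected 0.0005 slopes [ 0.002 -0.007]
top knob 94 [0.0003 0.0027] z-expected -0.0005 slopes [-0.021  0.011]
pos [0.449  0.2729 0.2373] Rerr [[0.0, -0.0, 0.001], [-0.0, -0.0, 0.0], [0.0, 0.001, 0.0]]
travel units [-0.008 -0.052  3.421] clock 38.125 gap mm 85.01109032116615 gf 0.0 wf [-0.2 -0.6  1. ]
```

```bash
python3 -m handwheel '{"dr":[[0,0,0],[0,0,0],[0,0,0],[0,0,0],[0,0,0],[0,0,0],[0,0,0],[0,0,0],[0,0,0],[0,0,0],[0,0,0],[0,0,0]],"travel":[[0,-0.03,0.2],[0,0,0.4],[0,0,0.4],[0,0,0.4],[0,0,0.4],[0,0,0.4],[0,0,0.4],[0,0,0.33],[0,0,0.25],[0,0,0.16],[0,0,0.08],[0,0,0]],"fingers":[85,85,85,85,85,85,85,85,85,85,85,85]}' && python3 -m handwheel '{"dr":[[0,0,0],[0,0,0],[0,0,0],[0,0,0],[0,0,0],[0,0,0],[0,0,0]],"travel":[[0,0,0],[0,0,0],[0,0,0],[0,0,0],[0,0,0],[0,0,0],[0,0,0]],"fingers":[60,34,34,34,34,34,34]}' 90
```

```text
clock: 39.62
position: [0.4468, 0.2724, 0.0321]
tool_rot: [[0.001, 1.0, 0.0], [1.0, -0.001, 0.0], [0.0, 0.0, -1.0]]
wrist_force: [0.2, -0.3, 0.5]
finger_gap: 0.999
grasp_force: 0.0
clock: 40.5
position: [0.4469, 0.2726, 0.0332]
tool_rot: [[0.001, 1.0, 0.001], [1.0, -0.001, 0.001], [0.001, 0.001, -1.0]]
wrist_force: [-1.1, -0.7, 7.1]
finger_gap: 0.424
grasp_force: 89.2
```

```bash
python3 -m handwheel '{"dr":[[0,0,0],[0,0,0],[0,0,0],[0,0,0],[0,0,0],[0,0,0],[0,0,0],[0,0,0],[0,0,0],[0,0,0],[0,0,0],[0,0,0]],"travel":[[0,0,-0.05],[0,0,-0.1],[0,0,-0.2],[0,0,-0.35],[0,0,-0.4],[0,0,-0.4],[0,0,-0.4],[0,0,-0.4],[0,0,-0.4],[0,0,-0.35],[0,0,-0.15],[0,0,-0.05]],"fingers":[34,34,34,34,34,34,34,34,34,34,34,34]}' && python3 -m handwheel '{"dr":[[0,0,0],[0,0,0],[0,0,0],[0,0,0],[0,0,0],[0,0,0],[0,0,0],[0,0,0],[0,0,0],[0,0,0],[0,0,0],[0,0,0]],"travel":[[-0.2,0.01,0],[-0.35,0.02,0],[-0.5,0.02,0],[-0.5,0.02,0],[-0.5,0.02,0],[-0.5,0.02,0],[-0.5,0.02,0],[-0.5,0.02,0],[-0.45,0.02,0],[-0.35,0.01,0],[-0.2,0,0],[-0.06,0,0]],"fingers":[34,34,34,34,34,34,34,34,34,34,34,34]}'
python3 go.py .4576 -.004 .152; python3 held.py .074 .006
```

```text
clock: 42.0
position: [0.4467, 0.2725, 0.2276]
tool_rot: [[0.001, 1.0, 0.001], [1.0, -0.001, 0.0], [0.0, 0.001, -1.0]]
wrist_force: [0.6, -0.5, -0.5]
finger_gap: 0.426
grasp_force: 90.2
clock: 43.5
position: [0.4566, -0.0052, 0.2268]
tool_rot: [[0.002, 1.0, -0.001], [1.0, -0.002, 0.0], [0.0, -0.001, -1.0]]
wrist_force: [0.3, 0.0, -2.2]
finger_gap: 0.426
grasp_force: 90.2
pos [ 0.4566 -0.0052  0.2268] Rerr [[0.002, -0.0, -0.001], [-0.0, -0.002, 0.0], [0.0, -0.001, 0.0]]
travel units [0.019 0.017 1.247] clock 43.5 gap mm 36.34081468649575 gf 90.15590786933899 wf [ 0.3  0.  -2.2]
side 1353 centre-TCP [ 0. -0.] disc top-TCP -0.005 slopes [ 0.002 -0.014]
top 116 centre-TCP [ 0.0024 -0.002 ] disc top-TCP -0.0066 slopes [-0.027 -0.025]
```

```bash
python3 -m handwheel '{"dr":[[0,0,0],[0,0,0],[0,0,0],[0,0,0],[0,0,0],[0,0,0],[0,0,0],[0,0,0],[0,0,0]],"travel":[[0.01,0.01,0.1],[0,0,0.2],[0,0,0.25],[0,0,0.25],[0,0,0.2],[0,0,0.13],[0,0,0.08],[0,0,0.03],[0,0,0]],"fingers":[34,34,34,34,34,34,34,34,34]}'
python3 go.py .4576 -.004 .1372; python3 held.py .074 .006
```

```text
clock: 44.72
position: [0.4581, -0.0036, 0.1529]
tool_rot: [[0.001, 1.0, 0.001], [1.0, -0.001, -0.0], [-0.0, 0.001, -1.0]]
wrist_force: [-0.2, -0.2, -1.9]
finger_gap: 0.424
grasp_force: 90.2
pos [ 0.4581 -0.0036  0.1529] Rerr [[0.001, -0.0, 0.001], [-0.0, -0.001, -0.0], [-0.0, 0.001, 0.0]]
travel units [-0.006 -0.008  0.262] clock 44.725 gap mm 36.18856525676462 gf 90.16467332839966 wf [-0.2 -0.2 -1.9]
side 1347 centre-TCP [-0.0001  0.    ] disc top-TCP -0.0051 slopes [ 0.002 -0.013]
top 102 centre-TCP [-0.0002  0.0003] disc top-TCP -0.0064 slopes [-0.018 -0.007]
```

```bash
python3 -m handwheel '{"dr":[[0,0,0],[0,0,0],[0,0,0],[0,0,0],[0,0,0],[0,0,0],[0,0,0],[0,0,0]],"travel":[[0,-0.01,0.06],[0,0,0.06],[0,0,0.05],[0,0,0.04],[0,0,0.03],[0,0,0.02],[0,0,0.01],[0,0,0]],"fingers":[34,34,34,34,34,34,34,34]}'
```

```text
clock: 45.82
position: [0.4572, -0.0036, 0.1372]
tool_rot: [[0.001, 1.0, 0.0], [1.0, -0.001, 0.0], [0.0, 0.0, -1.0]]
wrist_force: [-2.3, 0.3, 4.4]
finger_gap: 0.424
grasp_force: 90.7
```

```bash
python3 -m handwheel '{"dr":[[0,0,0],[0,0,0]],"travel":[[0,0,0.02],[0,0,0.0]],"fingers":[34,34]}' && python3 -m handwheel '{"dr":[[0,0,0],[0,0,0],[0,0,0],[0,0,0],[0,0,0],[0,0,0],[0,0,0],[0,0,0],[0,0,0],[0,0,0],[0,0,0],[0,0,0]],"travel":[[0,0,-0.02],[0,0,0],[0,0,0],[0,0,0],[0,0,0],[0,0,0],[0,0,-0.1],[0,0,-0.2],[0,0,-0.4],[0,0,-0.5],[0,0,-0.5],[0,0,-0.2]],"fingers":[37,40,50,70,85,85,85,85,85,85,85,85]}' && python3 -m handwheel '{"dr":[[0,0,0],[0,0,0],[0,0,0],[0,0,0],[0,0,0],[0,0,0],[0,0,0],[0,0,0],[0,0,0]],"travel":[[0.2,0,0],[0.4,0,0],[0.5,0,0],[0.5,0,0],[0.5,0,0],[0.5,0,0],[0.4,0,0],[0.2,0,0],[0,0,0]],"fingers":[85,85,85,85,85,85,85,85,85]}'
for a in "largest .4576 -.004" "large .6526 .1408" "medium .4312 -.3005" "small .6687 -.1215"; do echo $a; python3 chk.py $a; done
python3 - <<'E'
from cell import eyes
import cv2
p,d=eyes.capture('side'); cv2.imwrite('pics/s9.png',p[:,:,::-1])
E
```

```text
clock: 46.08
position: [0.4572, -0.0036, 0.1372]
tool_rot: [[0.001, 1.0, 0.001], [1.0, -0.001, 0.0], [0.0, 0.001, -1.0]]
wrist_force: [-5.4, -0.6, 15.2]
finger_gap: 0.429
grasp_force: 91.7
clock: 47.58
position: [0.4585, -0.0036, 0.253]
tool_rot: [[0.001, 1.0, 0.004], [1.0, -0.001, -0.0], [-0.0, 0.004, -1.0]]
wrist_force: [0.5, 0.2, -0.7]
finger_gap: 0.996
grasp_force: 0.0
clock: 48.7
position: [0.4567, 0.1888, 0.2496]
tool_rot: [[-0.001, 1.0, -0.002], [1.0, 0.001, -0.001], [-0.001, -0.002, -1.0]]
wrist_force: [0.1, -0.6, 0.2]
finger_gap: 0.998
grasp_force: 0.0
largest .4576 -.004
side disc 1364 [ 0.0002 -0.0001] z-expected 0.0023 slopes [ 0.004 -0.013]
side knob 130 [0.0008 0.0002] z-expected 0.0016 slopes [ 0.002 -0.087]
top disc 1151 [-0.0002  0.0014] z-expected 0.0003 slopes [-0.004 -0.   ]
top knob 93 [0.0006 0.0015] z-expected -0.0002 slopes [-0.006  0.039]
large .6526 .1408
side disc 1254 [-0.0004  0.0004] z-expected 0.002 slopes [ 0.009 -0.015]
side knob 179 [-0.0006  0.0007] z-expected 0.0012 slopes [ 0.045 -0.073]
top disc 757 [-0.001   0.0022] z-expected 0.0003 slopes [-0.004 -0.004]
top knob 95 [-0.0009  0.0025] z-expected 0.0002 slopes [ 0.065 -0.018]
medium .4312 -.3005
side disc 234 [0.0005 0.0002] z-expected 0.0027 slopes [ 0.01  -0.029]
side knob 87 [0.0014 0.0003] z-expected 0.0017 slopes [ 0.011 -0.084]
top disc 500 [0.0009 0.001 ] z-expected -0.0 slopes [-0.006  0.002]
top knob 92 [0.0006 0.0012] z-expected -0.0005 slopes [-0.001  0.029]
small .6687 -.1215
side disc 252 [ 0.0003 -0.0002] z-expected 0.0021 slopes [ 0.014 -0.045]
side knob 101 [-0.0001 -0.0002] z-expected 0.0017 slopes [ 0.011 -0.099]
top disc 251 [0.0007 0.0012] z-expected -0.0001 slopes [0.015 0.004]
top knob 89 [-0.0005  0.0007] z-expected 0.0004 slopes [-0.022  0.069]
```

View pics/s9.png

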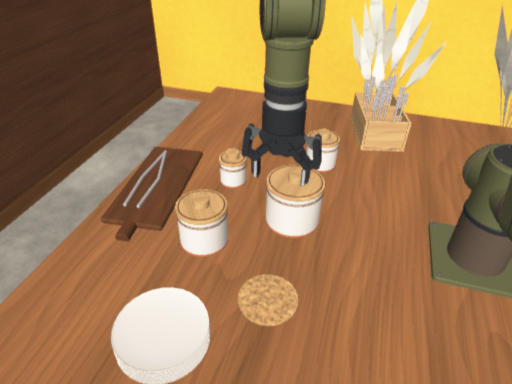

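The picture shows all four lids seated flat, at (232,160), (323,140), (203,207) and (295,184). The trivet at (268,299) is empty and the gripper is clear and open, so I'll hand in.

```bash
python3 -c "
from cell import workorder; print(workorder.job_done())"
```

```text
the job is handed in; nothing more can be done
None
```

All four lids are on their own crocks, measured flat and within 3 mm of centre, and the job was handed in at about 49 s of the allowed 122 s; no verdict was returned.

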